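Index the photo turntable one notch

TASK

Index the photo turntable on by exactly one notch, clockwise as seen from above, for the next shot: press its round plunger knob in with a fingertip, swing the table round with the plunger held in, and let the plunger spring fully back up into the next notch, without going past it or turning the table the wrong way. Nothing is to be picked up: the vase stays standing in the middle of the table and rides round with it, and the mug, the jar and the phone stand stay where they are. Finish with the hand clear.

Things in the scene. Friction and masses are not known exactly. Their poses are not given: they have to be found in the camera images.
- turntable: The turntable's fixed base: a black foot 230 mm across, 12 mm thick, under a bare metal index ring 224 mm across, 8 mm thick, its top 38 mm above the desk, with 8 equal notches (12 mm wide, one every 45 degrees) in its edge. Origin on the pivot axis, at desk height. At the start the plunger stands on the base's own +x side, whichever way the base is turned.
- platter (a joint): Turn of the white round platter (176 mm across, top 50 mm above the desk) about its vertical pivot, in rad: 0 at the start (in a notch), growing clockwise seen from above; the next notch clockwise is at 0.785. Locked while the plunger is up, but for 0.015 rad of play; with the plunger pressed it turns lightly (under 2 N at the knob) and stays where it is left.
- plunger (a joint): Press of the plunger, m: 0 up (locked), 0.012 fully in. Sprung: about 4.5 N to start, 8 N fully in. The tooth clears the ring from 0.009 on; hold it near 0.010 to turn. Let go between notches it stays 0.0085 in, rubbing under the ring, and the table can still be turned until it drops into a notch. Let go within 0.03 rad of a notch it springs up and centres itself.
- platter_centre (a point): Middle of the platter's top face, on the pivot axis, 50 mm above the desk. Its x axis points to the plunger, z up; it turns with the platter. A metal tongue 50 mm wide, its top also at 50 mm, sticks out of the platter to 142 mm from the axis and carries the plunger round.
- plunger_top (a point): Centre of the flat rubber top of the plunger knob: a round black disc 44 mm across and 8 mm thick on a short stem on the tongue, 120 mm from the pivot axis; top 72 mm above the desk when up. It goes down as pressed and round with the platter. The rubber grips: a fingertip pressing it down can drag the table round by it.
- vase: Small terracotta vase, the subject of the photographs, loose on the middle of the platter: 68 mm tall, 60 mm across at its belly, 0.2 kg. Origin at the centre of its underside, z up.
- mug: White mug on the desk to one side of the turntable, 80 mm across, 85 mm tall, handle on its y side. Origin at the centre of its underside. Bystander.
- jar: Amber glass jar with a wooden cap on the desk to the other side, 64 mm across, 80 mm tall. Origin at the centre of its underside. Bystander.
- phone_stand: Small black tripod with a phone lying crosswise on it, beyond the turntable on the right, about 120 mm tall, 150 mm wide. Origin at desk height under its middle. Bystander.
Mind the look-alikes: they are no part of the job. Leave any green or yellow look-alike of the vase alone.

How it is judged (in metres and radians):
On the way, in this order (a step that is already met when the one before it is completed fails the run):
1. the plunger is pressed in, the table still at its first notch (value of joint plunger above 0.0085 m and value of joint platter between -0.1 and 0.1 rad), for 0.05 s.
2. the table is on its way round clockwise with the plunger in (value of joint plunger above 0.007 m and value of joint platter between 0.35 and 0.75 rad), for 0.02 s.
At the end, for the whole second after the job is handed in: The platter rests one notch (0.785 rad, within 0.04) clockwise of its start with the plunger sprung back up (within 2 mm); the vase stands upright on the platter within 30 mm of its middle; mug, jar and phone stand are within 15 mm of where they stood (value of joint platter between 0.745 and 0.825 rad and value of joint plunger below 0.002 m and velocity of joint platter between -0.02 and 0.02 rad/s and angle between vase's own z axis and vertical below 0.1 rad and horizontal distance between vase and platter_centre below 0.03 m and height (world z) of vase between 0.045 and 0.056 m and distance of each of mug, jar, phone_stand from where it was at the start of the episode below 0.015 m); the robot touches nothing.
It fails at once if the table is turned past the next notch (value of joint platter above 0.95 rad).
It fails at once if the table is turned the wrong way (value of joint platter below -0.15 rad).
It fails at once if the vase is lifted, tipped or shoved off the middle (height (world z) of vase above 0.065 m or angle between vase's own z axis and vertical above 0.3 rad or horizontal distance between vase and platter_centre above 0.04 m).
It fails at once if the mug, the jar or the phone stand is moved or lifted (distance of any of mug, jar, phone_stand from where it was at the start of the episode above 0.02 m).
It also fails if it takes over 38 s, if anything falls off the work surface, if the arm or the gripper's body presses on something with over 40 N, if the wrist force passes 120 N, or if a joint passes its speed limit or range.

ROBOT

A 7-joint arm with a two-finger parallel gripper is mounted at the origin on the work surface. World frame = base frame: x ahead of the robot, y to its left, z up, the work surface at z = 0. Lengths are in mm, angles in rad, forces in N, time in s.
With the tool pointing down it reaches from about 350 to 900 mm from the base axis. Payload 7.2 kg.
Tool frame: the origin (TCP) lies between the finger pads; the fingertips stand 11 mm ahead of it and the grasp point (between the pads) lies 8 mm behind it; z points along the fingers, y is the line along which they close (so a half turn about z gives the same grasp; the last joint's range is limited). The gripper opens to 88 mm and grips with 3 to 60 N. Pads are 20 mm wide; open, the fingers measure 115 mm over their backs; the gripper's body (75 mm by 178 mm) begins 61 mm behind the grasp point.
Start: joints at [1.109, 0.411, -0.013, 1.596, 0.006, 1.134, -0.082], TCP at [239.802, -577.17, 196.553] pointing down, gripper open.
Joint ranges: [-2.95, 2.95], [-0.29, 1.99], [-1.47, 1.44], [0.14, 2.54], [-1.03, 4.17], [0.13, 1.85], [-2.86, 2.86]. Speed limits (rad/s): [2.39, 2.39, 3.01, 3.01, 3.14, 3.14, 3.14].

INTERFACE

Orientations are given as a rotation vector (axis times angle).
In Python, from rig import r, capture, camera_params, finder gives the robot as it stands. Calls block until the motion is done:
- r.reach(position, orientation): joint-space move of the TCP to a pose.
- r.move_linear(position, rotation=None, feed=150, force_limit=None): straight line of the TCP; rotation=None keeps the orientation; feed is the mean speed in mm/s. With force_limit (N) it stops when the force on the tool has changed by that much, and returns True; else False.
- r.move_j(angles): joint-space move.
- r.command_gripper(opening, effort=None): opening from 0.0 (shut) to 1.0 (fully open); effort is the grip in N (None keeps the last); returns when the fingers have stopped.
- r.pause(seconds).
- r.ik(position, orientation): joint angles nearest the present ones, or None.
- r.get_obs(): the state.
- capture(name): name is "side" or "top"; returns (picture, depth): 480x640x3 uint8, red, green, blue; 480x640 float32, mm along the optical axis (not along the pixel's ray), 0 where there is no reading.
- camera_params(name): a dict with "intrinsics" (3x3 intrinsics, pixels), "pose" (4x4, takes a point from camera to world coordinates). Camera axes: x right, y up, looking along -z (the intrinsics and any distortion apply to the point x, -y, -z); pixel columns grow to the right and rows downward; lengths in mm; the calibration is good to about 2 mm. A picture is of the moment at which its call begins. camera_params takes no time and is no camera call.
A pose or a line that the arm cannot do raises r.PlanningError and nothing moves.
- r.close_job(): hands the job in; it is judged then, once.
Trained networks look in the newest picture that a camera, given by its name, has taken for a name from the list of things; names that differ only in an ending like _2 or _b are one class to them, and where a whole thing is asked for, a point or a joint stands for the part that bears it (a point fixed in the world has none). Each returns a list of dicts, best first, with "score" (0 to 1); they miss things now and then, are a little off and sometimes report something else, mostly with a low value. They report only what shows in the picture. A call takes as long as a camera call. They do not tell look-alikes from the thing itself.
- finder.search_frame(camera, target): "centre" ([column, row] in pixels, amid what is visible of it).
- finder.masks_of(camera, target): "region" (480x640 bool, what is visible of it) and "centre" ([column, row] in pixels, amid what is visible of it).
The state is a dict: "clock": time; "joint_positions": joint angles; "qd": joint speeds; "joint_torque": joint torques, N m; "eef_pos": TCP position; "orientation": TCP orientation; "wrist_force": force on the tool from outside, world axes, zero at the start; "wrist_torque": the same for the moment, N m; "finger_gap": opening from 0.0 (shut) to 1.0 (fully open); "grip_force": force on a finger pad.
Only numpy, scipy, OpenCV 4.12 (cv2) and the standard library are available. Lean on these libraries where they do the work, as an engineer would, in place of code of your own. Each camera call takes 0.05 s, during which the arm holds its last target. There are 200 camera calls.

## Working session

There is one attempt and no reset: what is moved stays moved. The work goes in short steps, each a Python script; the robot and the scene stay as the last script left them, time stands still between calls to the robot, and variables do not carry over. Pictures are saved under pics/ and viewed, at most 10 in all, crops included, and the job is handed in when it is done.

```bash
mkdir -p pics; ls; cat > h.py <<'E'
import numpy as np, cv2
from rig import r, capture, camera_params, finder
def world(cam,u,v,d):
    p=camera_params(cam);K=np.array(p["intrinsics"]);T=np.array(p["pose"])
    u,v,d=map(np.asarray,(u,v,d))
    x=(u-K[0,2])/K[0,0]*d;y=(v-K[1,2])/K[1,1]*d
    P=np.stack([x,-y,-d,np.ones_like(d)],-1)
    return (P@T.T)[...,:3]
def cloud(cam,depth):
    v,u=np.mgrid[0:480,0:640]
    return world(cam,u,v,depth.astype(float))
E
python3 - <<'E'
from h import *
for c in("top","side"):
    im,d=capture(c);cv2.imwrite(f"pics/{c}0.png",im[:,:,::-1]);np.save(f"{c}0.npy",d)
    P=cloud(c,d)
    for t in("plunger_top","platter_centre","turntable","vase","mug","jar","phone_stand"):
        for m in finder.masks_of(c,t)[:3]:
            g=m["region"]&(d>0); print(c,t,round(m["score"],2),np.round(m["centre"]),g.sum(),np.round(np.median(P[g],0)) if g.any() else None)
print(r.get_obs()); print(camera_params("top"))
E
```

```text
pics
top plunger_top 0.61 [357. 267.] 382 [539. -53.  71.]
top plunger_top 0.53 [510. 303.] 1015 [ 459. -361.   77.]
top platter_centre 0.84 [305. 263.] 5506 [554.  48.  50.]
top turntable 0.97 [302. 265.] 8506 [554.  54.  48.]
top vase 0.86 [291. 255.] 665 [568.  67.  97.]
top vase 0.84 [266. 167.] 547 [765. 133.  48.]
top vase 0.68 [197. 274.] 592 [536. 272.  47.]
top mug 0.9 [137. 318.] 1748 [449. 408.  34.]
top jar 0.57 [509. 306.] 994 [ 459. -361.   78.]
top phone_stand 0.93 [498. 194.] 953 [ 699. -350.   73.]
side plunger_top 0.77 [348. 235.] 190 [537. -49.  71.]
side platter_centre 0.96 [315. 261.] 2716 [544.  70.  50.]
side turntable 0.79 [310. 278.] 5540 [533.  97.  42.]
side turntable 0.58 [364. 168.] 1028 [ 699. -351.   78.]
side vase 0.74 [222. 249.] 522 [761. 147.  41.]
side vase 0.73 [304. 246.] 620 [563.  82.  92.]
side vase 0.7 [366. 333.] 815 [332. 169.  44.]
side mug 0.95 [228. 380.] 3325 [445. 403.  50.]
side jar 0.7 [442. 202.] 709 [ 453. -350.   51.]
side phone_stand 0.8 [366. 168.] 1087 [ 698. -351.   76.]
side phone_stand 0.45 [348. 235.] 195 [538. -49.  71.]
s
[... 595 characters left out ...]
 'wrist_force': array([-0.40840165, -0.5170499 ,  0.69074317]), 'wrist_torque': array([ 0.02794256, -0.02351515,  0.01228572]), 'grip_force': 0.0, 'finger_gap': 0.9981280362995066}
{'intrinsics': array([[563.59548802,   0.        , 318.70760965],
       [  0.        , 563.59548802, 254.45518262],
       [  0.        ,   0.        ,   1.        ]]), 'pose': array([[-1.39307108e-02,  9.88987767e-01, -1.47340190e-01,
         3.98631934e+02],
       [-9.99802060e-01, -1.58705885e-02, -1.19985215e-02,
         5.18260842e+00],
       [-1.42047665e-02,  1.47143877e-01,  9.89013096e-01,
         1.21822058e+03],
       [ 0.00000000e+00,  0.00000000e+00,  0.00000000e+00,
         1.00000000e+00]])}
```

```bash
python3 - <<'E'
from h import *
im=cv2.imread("pics/top0.png");crop=cv2.resize(im[190:350,200:400],(800,640))[:600]
cv2.imwrite("pics/crop.png",crop)
from scipy.optimize import least_squares
for c in("top","side"):
    P=cloud(c,np.load(f"{c}0.npy")).reshape(-1,3)
    near=np.hypot(P[:,0]-552,P[:,1]-62)<150
    k=near&(abs(P[:,2]-71)<5)&(np.hypot(P[:,0]-538,P[:,1]+51)<32)
    Q=P[k][:,:2].astype(np.float32); print(c,"knob",k.sum(),np.round(cv2.minEnclosingCircle(Q),1) if 0 else cv2.minEnclosingCircle(Q),Q.mean(0),np.median(P[k][:,2]))
    # pivot from outer ring(z 38) & platter(z 50) radii
    for z,rad in((38,112),(50,88)):
        S=P[near&(abs(P[:,2]-z)<3)][:,:2]
        hull=cv2.convexHull(S.astype(np.float32))[:,0]
        s=least_squares(lambda q:np.hypot(*(hull-q).T)-rad,[552,62],loss="soft_l1",f_scale=1.5)
        print(z,s.x,np.round(np.median(abs(s.fun)),1),len(hull))
E
```

```text
top knob 340 ((539.1804809570312, -52.939571380615234), 21.76030921936035) [539.0887  -52.93784] 71.52743844928727
38 [567.51059664  63.44404356] 0.8 50
50 [566.72756063  61.33109068] 0.8 41
side knob 178 ((542.2093505859375, -54.478240966796875), 25.218721389770508) [538.68243  -51.131348] 71.13220072819689
38 [568.16599097  63.7034236 ] 0.6 37
50 [567.22793698  62.61998992] 0.8 33
```

View pics/top0.png

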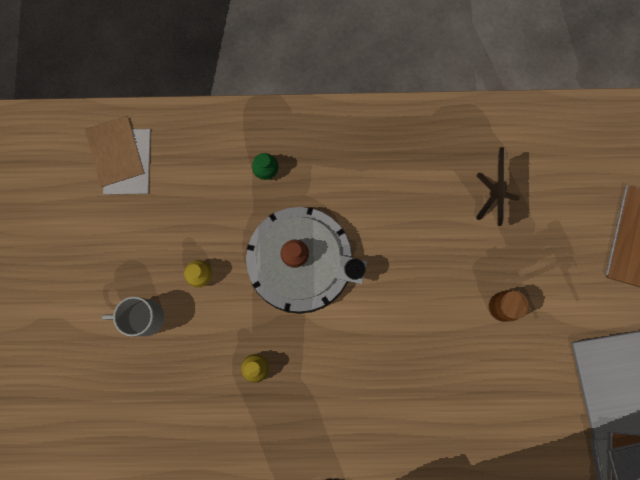

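View pics/crop.png

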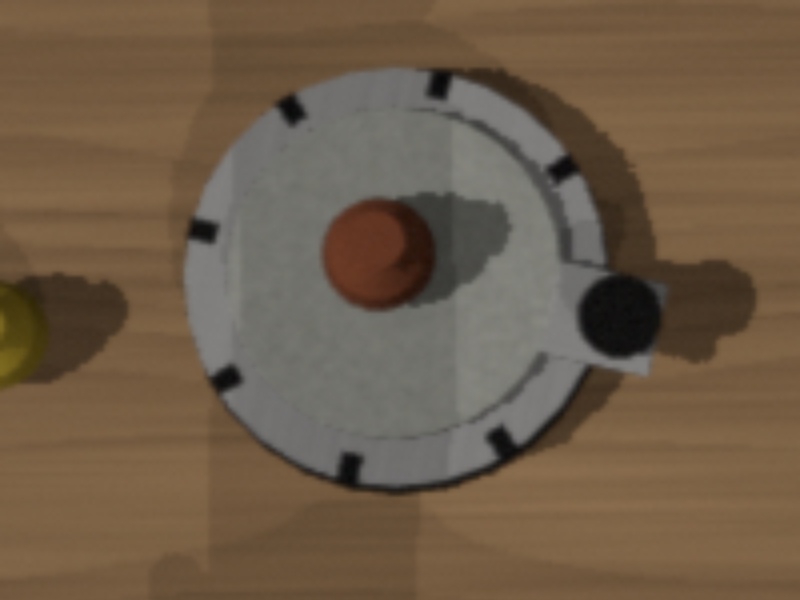

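View pics/side0.png

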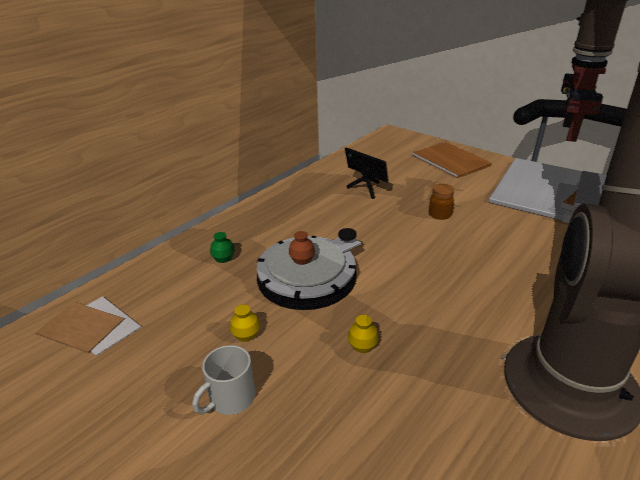

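The knob is at top px (355,268), on the tongue of the platter. The only thing it could be taken for is the jar cap at (510,303), which is far from the table. The terracotta vase at (294,253) is the subject. The green one at (265,166) and the yellow ones at (198,273) and (254,369) are look-alikes. The pivot fits to about (567,63), with the knob 119 mm from it (120 expected) and its top at 71.5 mm (72 expected), so the measurements agree.

```bash
cat >> h.py <<'E'
C=np.array([567.4,62.8]);K0=np.array([538.9,-52.6])
A0=np.deg2rad(76.4)
def pose(th,z):
    c,s=np.cos(-th),np.sin(-th)
    p=C+np.array([[c,-s],[s,c]])@(K0-C); a=A0-th
    return [*p,z],np.pi*np.array([np.cos(a/2),np.sin(a/2),0])
E
python3 - <<'E'
from h import *
for th in(0,.4,.785): print(np.round(r.ik(*pose(th,75)),2))
r.command_gripper(0.0)
r.reach(*pose(0,150))
r.move_linear(pose(0,92)[0],feed=80)
r.pause(.2);o=r.get_obs();print(o["eef_pos"],o["wrist_force"],o["clock"],o["finger_gap"])
hit=r.move_linear(pose(0,74)[0],feed=12,force_limit=3)
o=r.get_obs();print(hit,o["eef_pos"],o["wrist_force"],o["clock"])
im,d=capture("side");cv2.imwrite("pics/s1.png",cv2.resize(im[170:320,240:440],(800,600))[:,:,::-1])
E
```

```text
[ 0.44  0.47 -0.56  1.9   0.33  0.86 -0.52]
[ 0.39  0.4  -0.51  2.    0.27  0.81 -0.92]
[ 0.32  0.35 -0.51  2.07  0.24  0.78 -1.36]
[539.25154185 -52.65764213  92.52037989] [ 0.56053144  0.01561166 -0.1389486 ] 5.3833 0.005127620463888054
False [538.93965135 -52.60700342  74.06401983] [ 0.02591002  0.69039648 -0.45325376] 7.0333
```

View pics/s1.png

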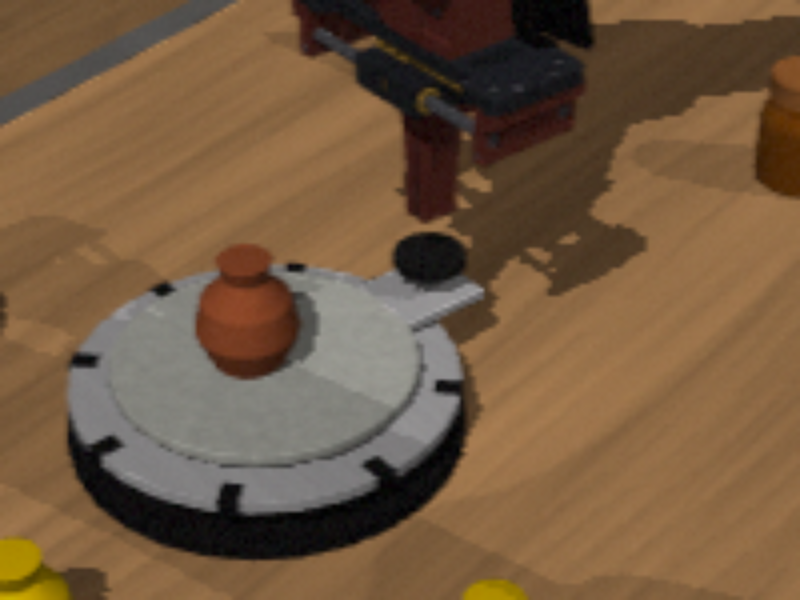

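The fingertip ends at crop px (432,218), well above or behind the knob at (430,257), and there was no contact. I'll measure the real tip from depth.

```bash
python3 - <<'E'
from h import *
print(r.get_obs()["eef_pos"],r.get_obs()["orientation"],pose(0,74))
for c in("side","top"):
    im,d=capture(c);P=cloud(c,d)
    if c=="side":
        for v in range(200,250,3): print(v,[tuple(np.round(P[v,u]).astype(int)) for u in(343,347,351)])
    else: cv2.imwrite("pics/t2.png",cv2.resize(im[170:350,240:480],(800,600))[:,:,::-1])
E
```

```text
[538.955282   -52.62471613  74.0717961 ] [2.46878623e+00 1.94267789e+00 1.28837078e-04] ([np.float64(538.9), np.float64(-52.60000000000001), 74], array([2.46884224, 1.94278727, 0.        ]))
200 [(np.int64(544), np.int64(-42), np.int64(163)), (np.int64(531), np.int64(-40), np.int64(169)), (np.int64(515), np.int64(-32), np.int64(178))]
203 [(np.int64(545), np.int64(-43), np.int64(155)), (np.int64(531), np.int64(-40), np.int64(161)), (np.int64(525), np.int64(-46), np.int64(160))]
206 [(np.int64(545), np.int64(-43), np.int64(148)), (np.int64(530), np.int64(-39), np.int64(154)), (np.int64(527), np.int64(-49), np.int64(151))]
209 [(np.int64(544), np.int64(-42), np.int64(140)), (np.int64(532), np.int64(-41), np.int64(145)), (np.int64(529), np.int64(-52), np.int64(141))]
212 [(np.int64(544), np.int64(-42), np.int64(132)), (np.int64(531), np.int64(-39), np.int64(138)), (np.int64(528), np.int64(-51), np.int64(134))]
215 [(np.int64(545), np.int64(-44), np.int64(123)), (np.int64(532), np.int64(-41), np.int64(130)), (np.int64(531), np.int64(-55), np.int64(123))]
218 [(np.int64(547), np.int64(-45
[... 848 characters left out ...]
(539), np.int64(-36), np.int64(72)), (np.int64(531), np.int64(-41), np.int64(73)), (np.int64(525), np.int64(-48), np.int64(72))]
239 [(np.int64(537), np.int64(-33), np.int64(66)), (np.int64(528), np.int64(-37), np.int64(67)), (np.int64(523), np.int64(-45), np.int64(65))]
242 [(np.int64(545), np.int64(-43), np.int64(49)), (np.int64(539), np.int64(-51), np.int64(47)), (np.int64(530), np.int64(-55), np.int64(48))]
245 [(np.int64(536), np.int64(-32), np.int64(49)), (np.int64(527), np.int64(-36), np.int64(51)), (np.int64(522), np.int64(-44), np.int64(49))]
248 [(np.int64(530), np.int64(-24), np.int64(48)), (np.int64(523), np.int64(-31), np.int64(48)), (np.int64(518), np.int64(-39), np.int64(45))]
```

View pics/t2.png

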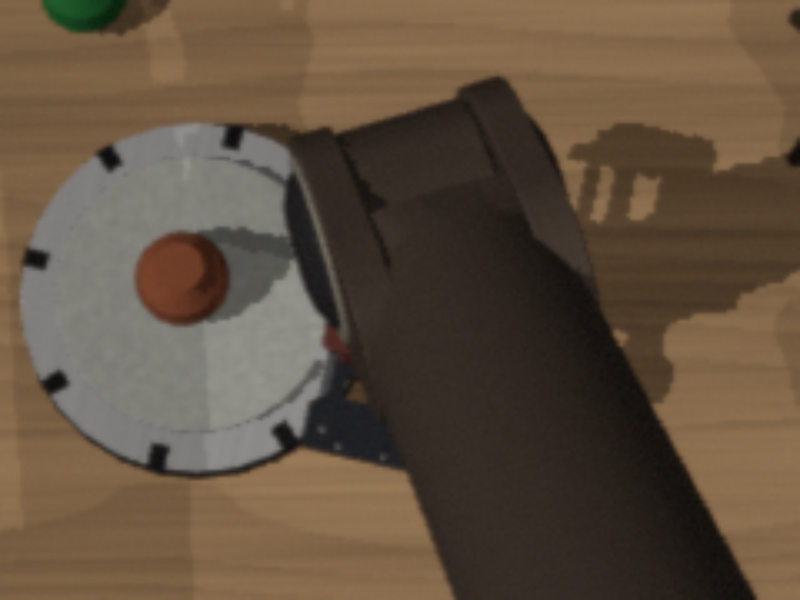

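The top view shows only the arm over the table, with the vase undisturbed. By depth, the tip's lower edge is at z≈104 and its xy is right over the knob, so with the fingers shut the tip sits about 30 mm higher than stated. I'll go down by feel.

```bash
python3 - <<'E'
from h import *
r.move_linear(pose(0,50)[0],feed=40,force_limit=3);r.pause(.15)
o=r.get_obs();print(o["eef_pos"],o["wrist_force"],o["clock"])
hit=r.move_linear(pose(0,32)[0],feed=12,force_limit=3)
o=r.get_obs();print(hit,o["eef_pos"],o["wrist_force"],o["clock"])
im,d=capture("side");P=cloud("side",d);cv2.imwrite("pics/s3.png",cv2.resize(im[170:320,240:440],(800,600))[:,:,::-1])
E
```

```text
[539.11972183 -52.61873365  50.26288734] [ 0.69121017  0.10072007 -0.3975177 ] 8.0833
True [538.95743114 -52.66068299  45.62445221] [0.13853563 0.04975808 4.25163867] 8.7083
```

View pics/s3.png

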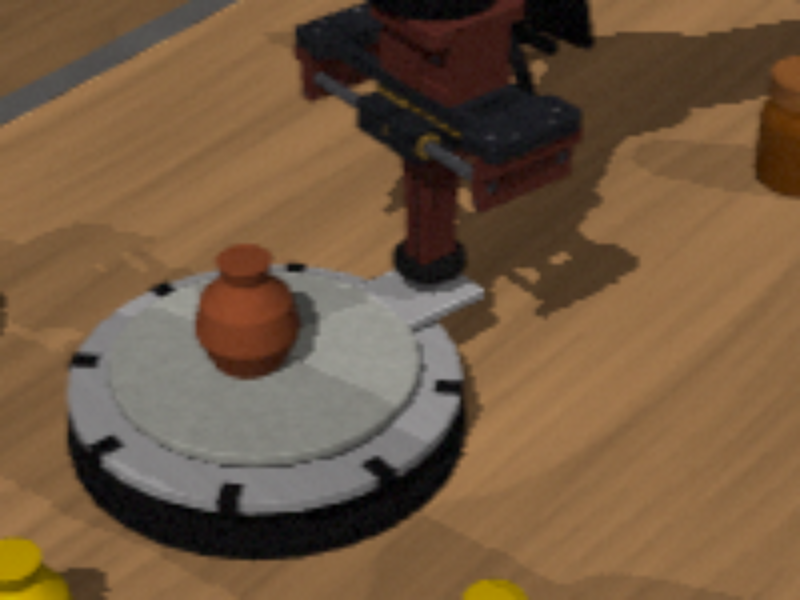

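The tip is now on the knob at crop px (432,262), with contact at TCP z=45.6. Next I'll press about 10.4 mm and swing.

```bash
python3 - <<'E'
from h import *
z=35.2
r.move_linear(pose(0,z)[0],feed=20);r.pause(.3)
o=r.get_obs();print(o["eef_pos"],o["wrist_force"],o["clock"])
if not 6<o["wrist_force"][2]<12: raise SystemExit("force?")
for th in np.linspace(0,.785,6)[1:]:
    r.move_linear(*pose(th,z),feed=30)
    o=r.get_obs();print(np.round(th,2),np.round(o["eef_pos"],1),o["wrist_force"].round(1),o["clock"])
r.pause(.2)
im,d=capture("side");cv2.imwrite("pics/s4.png",cv2.resize(im[170:320,240:440],(800,600))[:,:,::-1])
E
```

```text
[538.97698226 -52.73729712  35.40272413] [-0.25943887  0.51707547  6.51910257] 9.7167
0.16 [521.5 -46.7  35.6] [-0.4 -0.6  7.2] 10.4917
0.31 [505.  -38.   35.5] [-0.8  1.   7.8] 11.2667
0.47 [490.  -26.9  35.6] [-0.5 -0.3  7.2] 12.0417
0.63 [477.  -13.5  35.6] [-0.9  1.   6.7] 12.8167
0.78 [466.2   1.7  35.6] [0.4 0.3 7.2] 13.5917
```

View pics/s4.png

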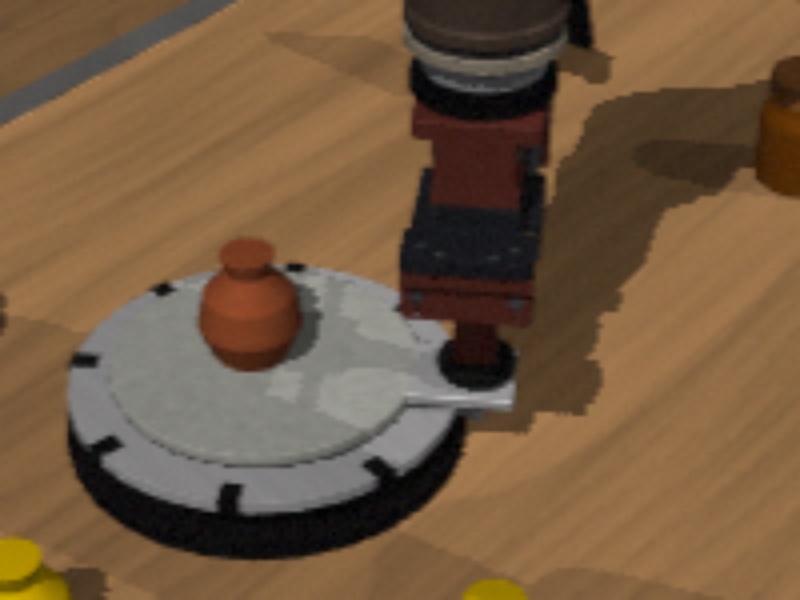

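The table has swung and the knob is at crop px (478,362), with the fingertip still centred on it and the vase upright. Now I'll release and check.

```bash
python3 - <<'E'
from h import *
r.move_linear(pose(.785,50)[0],feed=30)
r.move_linear(pose(.785,130)[0],feed=100)
r.reach([330,-330,230],pose(.785,0)[1]);r.pause(.3)
o=r.get_obs();print(o["eef_pos"],o["wrist_force"],o["clock"])
e=pose(.785,0)[0][:2]
for c in("side","top"):
    im,d=capture(c);P=cloud(c,d).reshape(-1,3)
    if c=="top":cv2.imwrite("pics/t5.png",im[:,:,::-1])
    k=(np.hypot(P[:,0]-e[0],P[:,1]-e[1])<32)&(abs(P[:,2]-68)<10); 
    k&=P[:,2]>np.percentile(P[k][:,2],60)-4
    Q=P[k];q,_=cv2.minEnclosingCircle(Q[:,:2].astype(np.float32)); m=(Q[:,:2].min(0)+Q[:,:2].max(0))/2
    b=np.arctan2(*(K0-C)[::-1])
    print(c,k.sum(),q,m,"z",np.median(Q[:,2]),"turn",[b-np.arctan2(*(np.array(x)-C)[::-1]) for x in(q,m,Q[:,:2].mean(0))])
    for t in("vase","mug","jar","phone_stand"):
        for g in finder.masks_of(c,t)[:3]:
            s=g["region"].ravel()&(d.ravel()>0);print(t,np.round(g["centre"]),np.round(np.median(P[s],0)))
E
```

```text
[ 330.40555997 -329.45535696  229.80485567] [-0.43209153 -0.71906363 -0.63174966] 17.125
side 199 (466.53106689453125, 0.13338184356689453) [4.65254462e+02 4.17485888e-01] z 71.45947848071808 turn [np.float64(0.7727632469014687), np.float64(0.7804082635875231), np.float64(0.7921807680617878)]
vase [363. 332.] [332. 169.  44.]
vase [302. 245.] [565.  76.  92.]
vase [245. 324.] [528. 288.  44.]
mug [308. 278.] [528.  96.  46.]
mug [226. 382.] [445. 403.  52.]
jar [442. 201.] [ 452. -351.   50.]
phone_stand [367. 165.] [ 696. -351.   79.]
top 350 (465.39007568359375, 0.13357700407505035) [ 4.65429676e+02 -2.88952930e-01] z 71.55518264636851 turn [np.float64(0.7777940217547796), np.float64(0.774618683288866), np.float64(0.7784451065002609)]
vase [298. 252.] [571.  62.  97.]
vase [266. 168.] [765. 132.  47.]
vase [254. 365.] [340. 154.  47.]
mug [135. 319.] [449. 409.  35.]
mug [328. 303.] [465.  -0.  71.]
jar [509. 304.] [ 459. -362.   78.]
phone_stand [499. 192.] [ 697. -349.   80.]
```

View pics/t5.png

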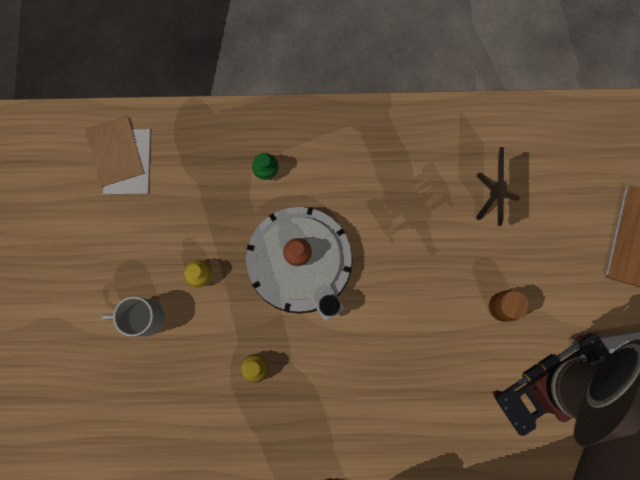

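The knob is at px (329,305), one notch clockwise, with its top back at 71.5 mm. The measured turn is about 0.78 rad. The vase stands at (297,251), near the middle, the mug, jar and phone stand have not moved, and the hand is clear.

```bash
python3 -c "
from rig import r
print(r.close_job())"
```

```text
the job is handed in; nothing more can be done
None
```

The turntable is indexed one notch clockwise (about 0.78 rad measured), the plunger is back up, the vase is standing near the middle, the mug, jar and phone stand have not moved, the hand is clear, and the job is handed in; no verdict was returned.

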